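Torque the wheel-hub nut with a click wrench

TASK

Set the click wrench over the six-lug hub nut of the green wheel until its socket sits fully home, then turn its handle clockwise (seen from above) to run the nut down until you feel the wrench click, and stop at once: never pull it on through the click. Work gently, ease off and let go, leave the wrench sitting upright and fully home on the nut, and do not disturb the loose omni wheel, gear and motor.

Things in the scene. Friction and masses are not known exactly. Their poses are not given: they have to be found in the camera images.
- wrench: Loose click wrench, 0.3 kg: round steel socket head (70 mm diameter, 44 mm high) with a level handle out of its side; stands on the table on its head, socket down, balancing by itself. Origin: on the socket's axis at its underside; x along the unclicked handle, z up. Handle's centre line 36 mm above the underside; centre of mass about 15 mm from the axis.
- head_top (a point): Centre of the wrench head's flat top, 44 mm above its underside. Below, the socket is open for 24 mm: six teeth, 10 mm wide, inner ends 18.5 mm from the axis, leave six slots, one under the handle's direction and every 60 degrees from it, that take the nut's lugs with about 0.1 rad of play either way.
- handle_beam (a point): On the centre line of the wrench's flat steel beam, 78 mm from the socket's axis, 36 mm above its underside: a good place to lift it by. The beam is 14 mm wide, 16 mm high, its sides free from 60 to 120 mm off the axis. x along the handle.
- handle_grip (a point): Middle of the wrench's round black grip, on its centre line, 165 mm from the socket's axis, 36 mm above its underside: where to push. Grip: 22 mm diameter, from 121 to 201 mm off the axis, then a 5 mm end cap. x along the handle; moves with it when it breaks over.
- click_handle (a joint): Break-over of the handle about an upright pivot 48 mm from the socket's axis, rad, positive clockwise from above. Firm at 0 until the push at mid-grip reaches about 8.5 N; then it clicks: the force falls by a quarter within 0.06 rad, to a third at 0.16. From 0.02 it has clicked; beyond 0.16 it is pulled through; hard stop at 0.21. Springs back to 0 when let go.
- nut_seat (a point): Centre of the brass hub nut's underside, on its upright axis, 38 mm above the table; turns with the nut: x to the red-marked lug, z up. The wrench's origin coincides with it when fully home. Nut: round core of 16 mm radius, bevelled on top, and six lugs, one every 60 degrees, 8 mm wide (5 at the top), out to 27 mm from the axis, 16 mm high; a bolt end stands 4 mm above.
- nut_lug (a point): Outer top end of the red-marked lug, 27 mm from the nut's axis, 16 mm above its underside. The nut turns clockwise with a drag of 0.25 N m (1.5 N at the wrench's grip) through an unknown further 0.3 to 0.8 rad, then is hard against its seat and stops dead; it stays where it is left.
- hub_stand: Fixed stand: blue base plate 130 x 130 x 12 mm screwed down, carrying a dark green wheel (100 mm diameter, top 34 mm above the table), a steel washer (76 mm diameter, 4 mm) on which the wrench's underside comes to rest, and the nut. Origin: centre of the underside, at table height.
- omni_wheel: Bystander: loose black and grey omni wheel, 64 mm diameter, 25 mm high, lying flat; origin at the centre of its underside.
- gear: Bystander: loose pale grey spur gear, 65 mm diameter, 8 mm thick, lying flat; origin at the centre of its underside.
- motor: Bystander: loose dark grey gear motor, 26 x 69 x 32 mm, lying flat; origin at the centre of its underside, long side along y.

How it is judged:
On the way, in this order (a step that is already met when the one before it is completed fails the run):
1. the wrench sits fully home on the nut (within 4 mm of the axis, 4 mm of full depth, tilted less than 0.06 rad) (horizontal distance between wrench and nut_seat below 0.004 m and z of wrench in the frame of nut_seat below 0.004 m and angle between wrench's own z axis and vertical below 0.06 rad), for 0.2 s.
2. with the wrench still home and the nut run down (its red lug's end moved more than 5 mm), the wrench clicks: break-over above 0.02 rad (all of step 1 and value of joint click_handle above 0.02 rad and distance of nut_lug from where it was at the start of the episode above 0.005 m).
At the end, for the whole second after the job is handed in: The wrench rests on the nut, let go and still (below 0.02 m/s), fully home: within 4 mm of the nut's axis, within 4 mm of full depth, tilted less than 0.06 rad; its handle has sprung back (break-over below 0.015 rad) and the nut is left run down (red lug's end more than 5 mm from where it began) (all of step 1 and value of joint click_handle below 0.015 rad and distance of nut_lug from where it was at the start of the episode above 0.005 m and linear speed of wrench below 0.02 m/s); the robot touches nothing.
It fails at once if the handle is pulled on through the click (break-over above 0.16 rad) (value of joint click_handle above 0.16 rad).
It fails at once if the wrench is forced against the nut, wheel or stand with more than 40 N while it is not yet home (z of wrench in the frame of nut_seat above 0.004 m and contact force between wrench and hub_stand above 40 N).
It fails at once if a bystander (omni wheel, gear or motor) is moved more than 20 mm (distance of any of omni_wheel, gear, motor from where it was at the start of the episode above 0.02 m).
It also fails if it takes over 72 s, if anything falls off the work surface, if the arm or the gripper's body presses on something with over 40 N, if the wrist force passes 120 N, or if a joint passes its speed limit or range.

ROBOT

A 6-joint arm with a two-finger parallel gripper is mounted at the origin on the work surface; the furniture and walls round the work are solid. World frame = base frame: x ahead of the robot, y to its left, z up, the work surface at z = 0. Lengths are in m, angles in rad, forces in N, time in s.
With the tool pointing down it reaches from about 0.225 to 0.875 m from the base axis. Payload 3.4 kg.
Tool frame: the origin (TCP) lies on the centre line of the jaws, within the pads' length; the fingertips stand 17 mm ahead of it and the grasp point (between the pads) lies 2 mm behind it; z points along the fingers, y is the line along which they close (so a half turn about z gives the same grasp; the last joint's range is limited). The gripper opens to 85 mm and grips with 20 to 120 N. Pads are 22 mm wide; open, the fingers measure 114 mm over their backs; the gripper's body (76 mm by 85 mm) begins 54 mm behind the grasp point. The pads swing forward as they close: fully open they stand 13 mm farther back than shut.
Start: joints at [1.062, 0.276, 1.505, -0, 1.361, -0.121], TCP at [0.217, 0.532, 0.248] pointing down, gripper open.
Joint ranges: [-2.89, 2.89], [-0.75, 2.08], [0.22, 2.7], [-1.18, 4.32], [0.11, 2.71], [-2.7, 2.7]. Speed limits (rad/s): [2.57, 2.57, 3.14, 3.14, 3.14, 3.14].

INTERFACE

Orientations are given as a unit quaternion [w, x, y, z].
In Python, from rig import manip gives the robot as it stands.
- The arm moves only by the tool move_arm, never from a script. Its argument "steps" is one flat list of numbers, 7 for each row, row after row: the turn, a rotation vector about the world's x, y, z normalised to -1 to 1, where 1 is 360 degrees, then the shift along the world's x, y, z normalised to -1 to 1, where 1 is 1 m, then the opening, from -1 (shut) to 1 (fully open). A call has exactly 10 rows; each row is the pose to reach, as a shift and turn from the pose commanded when the call began, turning the shorter way round; what a row does not reach only later rows make up. A row lasts 1/10 s, in which the tool goes at most 50 mm and 8.59 degrees, less where a joint would pass 70% of its speed; a pose out of reach is approached as far as the arm can. A call with a number of a shift or a turn outside -1 to 1 is refused whole. A call with a gripper value outside its range is refused whole. The fingers move at their own pace and stop on an object; "squeeze" is the grip in N (left out, the last holds). Time passes only in rows, so rows that repeat a pose let the fingers close, or fill a call up. It gives the time, the measured TCP pose, the force, the opening and the grip force at its end, in the units of the state.
- manip.get_state(): the state, without advancing time (a new reading comes with each control period).
- manip.get_image(name): name is "scene" or "top" or "wrist"; returns a dict with "pixels" (480x640x3 uint8, blue, green, red), "fx", "fy", "cx", "cy" (pixels), "D" ([k1, k2, p1, p2, k3] as OpenCV has them; the pictures are not rectified), "R" (3x3) and "t" (3): a world point X has camera coordinates R X + t. Camera axes: x right, y down, z forward; pixel columns grow to the right and rows downward; lengths in m; the calibration is good to about 2 mm. A picture is of the moment at which its call begins. There is no depth.
- manip.sign_off(): hands the job in; it is judged then, once.
The state is a dict: "clock": time; "qpos": joint angles; "qd": joint speeds; "effort": joint torques, N m; "position": TCP position; "ee_rot": TCP orientation; "contact_force": force on the tool from outside, world axes, zero at the start; "moment": the same for the moment, N m; "width": finger opening in m; "gripper_force": force on a finger pad.
Only numpy, scipy, OpenCV 4.12 (cv2) and the standard library are available. Lean on these libraries where they do the work, as an engineer would, in place of code of your own. Each camera call takes 0.05 s, during which the arm holds its last target. There are 200 camera calls.

## Working session

There is one attempt and no reset: what is moved stays moved. The work goes in short steps, Python scripts to look and compute and a tool call to move; the robot and the scene stay as the last step left them, time stands still between calls to the robot, and variables do not carry over. Pictures are saved under pics/ and viewed, at most 10 in all, crops included, and the job is handed in when it is done.

Besides the shell and the picture viewer there is one more tool, called after "Emit:" by a JSON object that holds its "op" and its "data", one argument or row to a line. move_arm: Moves the arm, as the interface text tells. Scaled input: -1 to 1 covers 1 m each way for a shift and 360 degrees each way for a turn. Its arguments: {"type":"object","properties":{"steps":{"type":"array"},"squeeze":{"type":"number"}},"required":["steps"]}

```bash
mkdir -p pics
cat > h.py <<'E'
import numpy as np, cv2
from rig import manip
def grab(n,save=None):
    im=manip.get_image(n)
    if save: cv2.imwrite('pics/'+save,im['pixels'])
    return im
def K(im): return np.array([[im['fx'],0,im['cx']],[0,im['fy'],im['cy']],[0,0,1.]])
def ray(im,uv,z):
    p=cv2.undistortPoints(np.array(uv,float).reshape(-1,1,2),K(im),np.array(im['D'],float)).reshape(-1,2)
    R=np.array(im['R']);t=np.array(im['t'])
    d=np.c_[p,np.ones(len(p))]@R; c=-R.T@t
    return c+d*((z-c[2])/d[:,2])[:,None]
def proj(im,X):
    R=np.array(im['R'])
    return cv2.projectPoints(np.array(X,float).reshape(-1,1,3),cv2.Rodrigues(R)[0],np.array(im['t'],float),K(im),np.array(im['D'],float))[0].reshape(-1,2)
E
python3 - <<'E'
from h import *
a=grab('top','top0.png');b=grab('scene','scene0.png')
for i in(a,b):
    R=np.array(i['R']);print(-R.T@np.array(i['t']),R[2],i['fx'])
print(manip.get_state())
E
```

```text
[0.44584053 0.00780209 1.44739132] [ 0.12034846 -0.01549102 -0.99261084] 551.4752413613944
[-0.17043088 -0.41959542  0.72330075] [ 0.71173316  0.36754136 -0.5986228 ] 551.9225460010412
{'clock': 0.1, 'qpos': array([ 1.06199654e+00,  2.76555295e-01,  1.50601316e+00, -6.37148073e-06,
        1.36070073e+00, -1.20986518e-01]), 'qd': array([ 0.00124634, -0.00158169, -0.00260888, -0.00030657,  0.0010715 ,
        0.00118628]), 'effort': array([ 3.22815331e-04, -4.17702842e+01, -2.46406800e+01, -1.29529953e-04,
        5.82633729e-03, -2.03147050e-05]), 'position': array([0.21722699, 0.53190924, 0.24751012]), 'ee_rot': array([-2.56661898e-04,  1.92693053e-01,  9.81258725e-01, -7.98014065e-04]), 'contact_force': array([-0.47051673, -0.7877078 ,  0.10618047]), 'moment': array([-0.02084562, -0.00618515, -0.00726707]), 'gripper_force': 0.0, 'width': 0.08525837871776783}
```

View pics/top0.png

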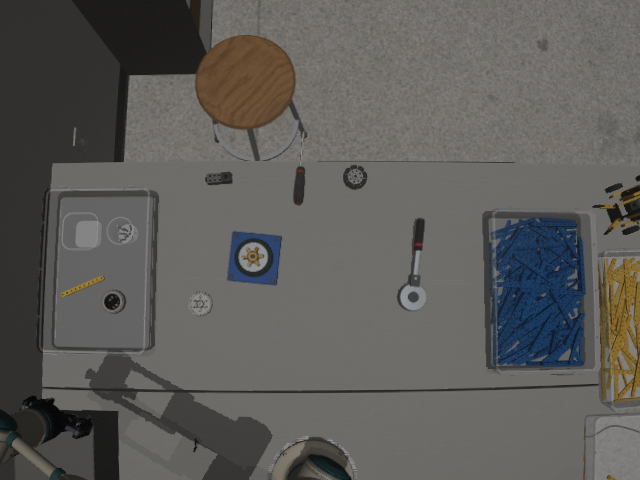

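View pics/scene0.png

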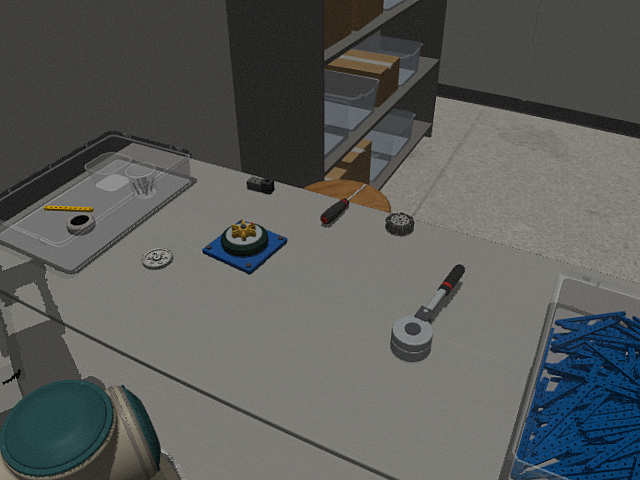

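The top view shows the stand at about (254,258), the wrench head at (412,296) with its handle running up to (419,222), the gear at (200,303), the motor at (218,178) and the omni wheel at (355,177). The scene view agrees.

Run:
```python
from h import *
a=grab('top');p=a['pixels'];hsv=cv2.cvtColor(p,cv2.COLOR_BGR2HSV)
def cen(m,box):
    x0,y0,x1,y1=box;k=np.zeros_like(m);k[y0:y1,x0:x1]=m[y0:y1,x0:x1]
    ys,xs=np.nonzero(k);return np.array([xs.mean(),ys.mean()]),len(xs)
blue=cv2.inRange(hsv,(100,150,40),(125,255,255));c=cen(blue,(215,220,295,300));print('blue',c)
x=np.zeros_like(blue);x[220:300,215:295]=blue[220:300,215:295]
r=cv2.minAreaRect(cv2.findNonZero(x));print(r,ray(a,r[0],.012))
br=cv2.inRange(hsv,(10,100,80),(30,255,255));c=cen(br,(230,235,280,285));print('brass',c,ray(a,c[0],.05))
red=cv2.inRange(hsv,(0,150,60),(6,255,255))|cv2.inRange(hsv,(172,150,60),(180,255,255))
try: c=cen(red,(230,235,280,285));print('red',c,ray(a,c[0],.054))
except Exception as e: print(e)
c=cen(red,(405,210,430,260));print('redgrip',c,ray(a,c[0],.036))
g=cv2.cvtColor(p,cv2.COLOR_BGR2GRAY)
m=cv2.inRange(g,165,255);c=cen(m,(392,275,435,315));print('head',c,ray(a,c[0],.044))
dk=cv2.inRange(g,0,60);c=cen(dk,(405,212,430,252));print('grip',c,ray(a,c[0],.036))
for n,uv in dict(gear=(200,303),motor=(218,178),omni=(355,177)).items(): print(n,ray(a,uv,.02))
w=np.hstack([cv2.resize(p[225:295,215:295],(400,350),interpolation=2),cv2.resize(p[210:320,390:440],(160,350),interpolation=2)])
cv2.imwrite('pics/c1.png',w)
```

```text
blue (array([250.735, 265.815]), 200)
((253.84088134765625, 257.71240234375), (46.69022750854492, 47.22513961791992), 6.581944465637207) [[0.57371539 0.15240301 0.012     ]]
brass (array([252.48905109, 256.3649635 ]), 137) [[0.57377071 0.15205706 0.05      ]]
red (array([nan, nan]), 0) [[nan nan nan]]
redgrip (array([418.33333333, 244.13333333]), 15) [[ 0.60639492 -0.27529404  0.036     ]]
head (array([nan, nan]), 0) [[nan nan nan]]
grip (array([418.07857143, 234.21428571]), 280) [[ 0.63235419 -0.27526153  0.036     ]]
gear [[0.4554799  0.29005329 0.02      ]]
motor [[0.78505253 0.2496454  0.02      ]]
omni [[ 0.78761004 -0.1138004   0.02      ]]<stdin>:5: RuntimeWarning: Mean of empty slice.
  ret = ret.dtype.type(ret / rcount)
```

View pics/c1.png

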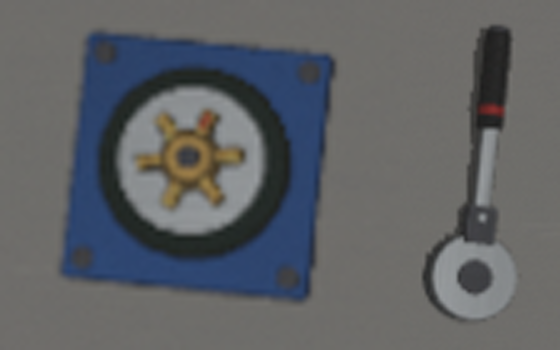

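The crop shows the nut near full-image pixel (253,256). Its red lug points up and slightly right, at a yaw of about -26°. The wrench head is at about (413,297), with its handle nearly along +x.

Run:
```python
from h import *
a=grab('top');s=manip.get_state();w=grab('wrist')
R=np.array(w['R']);c=-R.T@np.array(w['t']);print('wristcam',c,R,w['fx'],w['cx'],w['cy'],s['position'])
print('head',ray(a,(412.5,296.5),.044),'grip end',ray(a,(419.5,221),.036))
g=cv2.cvtColor(a['pixels'],cv2.COLOR_BGR2GRAY);print(g[285:310,395:432:3])
```

```text
wristcam [0.15255547 0.55923746 0.37205984] [[ 0.37770754  0.92592388 -0.00140989]
 [ 0.88944489 -0.36240281  0.27848158]
 [ 0.25734179 -0.10643861 -0.96044054]] 422.9592287836888 314.23743641720915 236.9979781668985 [0.21728455 0.53206225 0.24776504]
head [[ 0.47097313 -0.25569104  0.044     ]] grip end [[ 0.66712848 -0.2799011   0.036     ]]
[[110 109 108  58 122  60  69  63  84 109 110 109 110]
 [110 110  88  71 146 118 113  89 100 103 110 109 108]
 [109 110  60 116 147 144 139 127 128 107 109 110 109]
 [109 110  51 144 147 145 142 141 138 124 109 109 108]
 [108  89  55 149 148 144 142 141 138 134 109 110 109]
 [109  68  70 149 146 143 141 140 138 136 109 108 109]
 [109  66 100 149 147 141 106 141 138 136 109 109 109]
 [109  57 129 149 147 111  68 114 138 136 119 109 108]
 [109  50 145 148 147  78  65  76 137 135 126 109 110]
 [109  49 150 148 144  66  65  63 136 136 127 109 110]
 [109  48 150 149 138  67  65  64 137 136 130 109 111]
 [109  50 149 149 134  64  63  63 127 136 133 110 109]
 [109  50 150 149 134  65  63  62 122 137 133 109 109]
 [110  47 151 150 134  63  64  64 132 138 132 108 107]
 [109  50 150 150 142  64  64  63 137 138 128 109 108]
 [109  48 145 149 147  62  64  67 138 138 128 109 109]
 [110  49 135 150 147 113  65 103 137 138 123 108 108]
 [110  62 109 149 146 140  94 136 137 137 117 109 109]
 [109  93  80 149 147 145 132 143 137 138 102 108 108]
 [108 104  70 148 148 145 141 141 137 138 107 109 108]
 [109 108  58 146 148 145 141 142 139 134 108 108 109]
 [110 108  65 118 148 144 141 141 137 120 109 108 109]
 [108 108  94  78 148 145 142 142 139 104 110 109 109]
 [109 110 107  60 127 145 142 141 124 108 110 109 108]
 [111 110 109  89  78 126 140 129 100 110 109 109 109]]
```

Emit:
{"op": "move_arm", "data": {
  "steps": [0,0,0.004,0.04,-0.035,0,1,0,0,0.008,0.08,-0.07,0,1,0,0,0.012,0.12,-0.105,0,1,0,0,0.016,0.155,-0.14,0,1,0,0,0.02,0.19,-0.175,0,1,0,0,0.024,0.225,-0.205,0,1,0,0,0.028,0.26,-0.235,0,1,0,0,0.032,0.295,-0.265,0,1,0,0,0.036,0.33,-0.295,0,1,0,0,0.042,0.36,-0.325,0,1]
}}

```text
clock: 1.25
position: [0.5791, 0.2057, 0.2481]
ee_rot: [0.0, 0.062, 0.998, 0.0]
contact_force: [-0.2, 0.7, 0.1]
width: 0.0854
gripper_force: 0.0
```

Emit:
{"op": "move_arm", "data": {
  "steps": [0,0,0,0.03,-0.02,-0.01,1,0,0,0,0.055,-0.04,-0.02,1,0,0,0,0.07,-0.055,-0.03,1,0,0,0,0.075,-0.062,-0.03,1,0,0,0,0.075,-0.062,-0.03,1,0,0,0,0.075,-0.062,-0.03,1,0,0,0,0.075,-0.062,-0.03,1,0,0,0,0.075,-0.062,-0.03,1,0,0,0,0.075,-0.062,-0.03,1,0,0,0,0.075,-0.062,-0.03,1]
}}

```text
clock: 2.25
position: [0.6522, 0.1458, 0.2187]
ee_rot: [0.0, 0.062, 0.998, 0.0]
contact_force: [0.3, -0.8, 0.8]
width: 0.0854
gripper_force: 0.0
```

Run:
```python
from h import *
w=grab('wrist','w1.png');s=manip.get_state();print(s['position'],s['ee_rot'],s['qpos'],proj(w,[.5737,.152,.054]))
np.savez('nutcal.npz',**{k:w[k] for k in w})
p=w['pixels'];hsv=cv2.cvtColor(p,cv2.COLOR_BGR2HSV)
br=cv2.inRange(hsv,(10,100,80),(30,255,255));red=cv2.inRange(hsv,(0,150,60),(8,255,255))|cv2.inRange(hsv,(172,150,60),(180,255,255))
for m,z in((br,.052),(red,.054)):
    n,l,st,c=cv2.connectedComponentsWithStats(m)
    for i in range(1,n):
        if st[i,4]>40: print(st[i],c[i],ray(w,c[i],z))
```

```text
[0.65223631 0.14568476 0.21860326] [1.40144720e-04 6.16694034e-02 9.98096616e-01 9.82019141e-05] [ 1.15647730e-01  4.32177104e-01  1.33773083e+00  1.46781079e-04
  1.37137418e+00 -1.33176053e+00] [[308.36265084 101.38834806]]
[ 269   67   77   79 2219] [305.58449752 105.93735917] [[0.57628624 0.14979417 0.052     ]]
[ 302  383  158   69 6491] [388.34956093 412.91619165] [[0.82419466 0.18667921 0.052     ]]
[296 131   7  12  49] [298.65306122 136.18367347] [[0.59507803 0.1427556  0.054     ]]
[187 300  19   7  66] [195.83333333 303.43939394] [[0.70655798 0.04996813 0.054     ]]
[200 384  23  11 117] [210.69230769 390.04273504] [[0.78309649 0.04601462 0.054     ]]
```

View pics/w1.png

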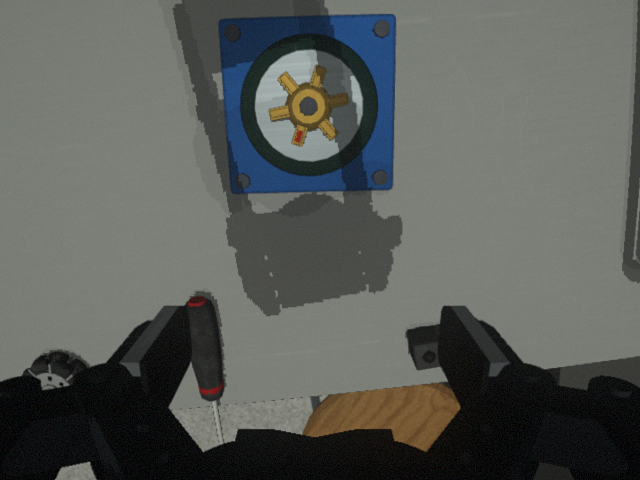

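The wrist view shows the nut at (308,106), its red lug at (298,138), and the six lug tips clearly.

Run:
```python
from h import *
w=dict(np.load('nutcal.npz'))
hsv=cv2.cvtColor(w['pixels'],cv2.COLOR_BGR2HSV)
m=cv2.inRange(hsv,(0,90,40),(30,255,255));k=np.zeros_like(m);k[55:160,255:362]=m[55:160,255:362]
c=max(cv2.findContours(k,0,1)[0],key=cv2.contourArea);X=ray(w,c.reshape(-1,2),.053)[:,:2]
ctr=ray(w,(308.5,106.5),.053)[0,:2]
for _ in range(5):
    d=X-ctr;r=np.hypot(*d.T);s=r>.021;a=np.arctan2(d[:,1],d[:,0])[s]
    ph=np.angle(np.mean(np.exp(6j*a)))/6
    tips=[]
    for j in range(6):
        t=ph+j*np.pi/3;q=np.abs(np.angle(np.exp(1j*(np.arctan2(d[:,1],d[:,0])-t))))<.2
        u=np.array([np.cos(t),np.sin(t)]);tips.append(ctr+u*np.percentile(d[q]@u,85))
    ctr=np.mean(tips,0)
print(ctr,np.degrees(ph)%60,[np.hypot(*(t-ctr)) for t in tips])
g=cv2.cvtColor(w['pixels'],cv2.COLOR_BGR2GRAY);dd=cv2.inRange(hsv,(0,0,0),(180,90,110));k=np.zeros_like(dd);k[96:118,298:319]=dd[96:118,298:319]
ys,xs=np.nonzero(k);print('bolt',xs.mean(),ys.mean(),len(xs),ray(w,(xs.mean(),ys.mean()),.058))
print('red ang',np.degrees(np.arctan2(.14276-ctr[1],.59508-ctr[0])))
```

```text
[0.57659542 0.15138239] 34.67550811971693 [np.float64(0.0257107007995587), np.float64(0.025959820269054686), np.float64(0.025860715671944333), np.float64(0.025709718924854102), np.float64(0.025992141720908465), np.float64(0.02586789930907187)]
bolt 307.991935483871 105.87096774193549 248 [[0.57656747 0.1514504  0.058     ]]
red ang -25.007343906330114
```

Emit:
{"op": "move_arm", "data": {
  "steps": [0,0,0,-0.011,-0.045,0,1,0,0,0,-0.022,-0.09,0,1,0,0,0,-0.033,-0.135,0,1,0,0,0,-0.044,-0.18,0,1,0,0,0,-0.056,-0.225,0,1,0,0,0,-0.068,-0.27,0,1,0,0,0,-0.08,-0.315,0,1,0,0,0,-0.09,-0.355,0,1,0,0,0,-0.1,-0.39,0,1,0,0,0,-0.104,-0.41,0,1]
}}

```text
clock: 3.3
position: [0.5473, -0.2676, 0.2184]
ee_rot: [-0.0, 0.063, 0.998, -0.001]
contact_force: [0.9, 0.2, -0.2]
width: 0.0855
gripper_force: 0.0
```

Run:
```python
from h import *
w=grab('wrist');w=grab('wrist','w2.png');s=manip.get_state();print(s['position'],s['ee_rot'],s['qpos'])
np.savez('wr.npz',**w)
```

```text
[ 0.54779527 -0.26773018  0.21824429] [ 5.90680443e-05  6.37923513e-02  9.97962994e-01 -6.29131213e-04] [-5.68070796e-01  3.44878734e-01  1.47839404e+00 -1.07898782e-03
  1.31760867e+00 -2.01092580e+00]
```

View pics/w2.png

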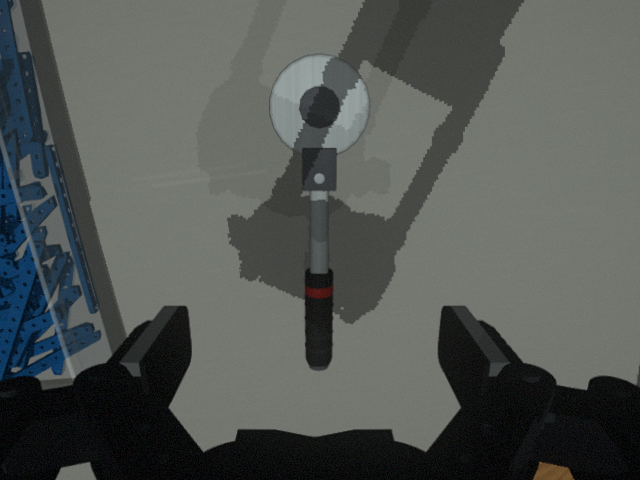

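The wrist view shows the wrench with its head dot at (320,106), the beam at (319,230), the red band at (319,293) and the grip end at (319,368).

```bash
cat > wr.py <<'E'
from h import *
def wrench(w,zt,box=(290,70,350,142),box2=(295,280,345,310)):
    """head dot centre (plane zt) and red band (plane top of grip ~ zt+.003)"""
    g=cv2.cvtColor(w['pixels'],cv2.COLOR_BGR2GRAY);hsv=cv2.cvtColor(w['pixels'],cv2.COLOR_BGR2HSV)
    red=cv2.inRange(hsv,(0,150,40),(8,255,255))|cv2.inRange(hsv,(172,150,40),(180,255,255))
    x0,y0,x1,y1=box;d=cv2.inRange(g[y0:y1,x0:x1],0,72)
    n,l,st,c=cv2.connectedComponentsWithStats(d);i=1+np.argmax(st[1:,4]);h=c[i]+[x0,y0]
    x0,y0,x1,y1=box2;ys,xs=np.nonzero(red[y0:y1,x0:x1]);b=np.array([xs.mean()+x0,ys.mean()+y0])
    H=ray(w,h,zt)[0];B=ray(w,b,zt+.003)[0];v=B-H
    return h,st[i],b,H,B,np.degrees(np.arctan2(v[1],v[0])),np.hypot(v[0],v[1])
E
python3 - <<'E'
from wr import *
w=dict(np.load('wr.npz'));print(*wrench(w,.044),sep='\n')
g=cv2.cvtColor(w['pixels'],cv2.COLOR_BGR2GRAY);print(g[96:118:3,292:350:2])
for r in (210,230,250):print(g[r,300:340])
E
```

```text
[319.46757164 107.00377074]
[   9   16   41   43 1326]
[318.33606557 292.16803279]
[ 0.47290146 -0.25748387  0.044     ]
[ 0.60619768 -0.2749443   0.047     ]
-7.4626663789181835
0.13443492654452494
[[158 156 153 157 159  77  69  70  68  70  67  54  49  45  46  42  44  50
   43  43  44  42  60  93  91  86  91 146 157]
 [158 155 155 155  97  64  67  71  70  65  66  45  46  43  46  43  46  43
   42  41  43  42  42  57  85 114 134 159 156]
 [141 156 152 157  74  70  71  71  70  76  69  49  49  49  43  45  44  46
   43  40  44  41  45  45  86 107 158 160 158]
 [145 141 138 137  65  66  71  70  67  65  46  41  49  42  44  41  45  44
   42  48  43  43  42  45  93 138 157 159 156]
 [142 140 140 129  60  66  66  64  59  45  45  46  46  42  45  43  47  43
   42  41  43  44  43  50 116 157 160 161 155]
 [141 141 136 141  65  66  65  64  64  45  50  48  44  45  47  47  44  45
   40  48  49  43  42  54 105 151 158 162 157]
 [141 143 140 139 121  62  67  65  46  36  40  40  41  50  44  47  41  47
   43  43  49  44  45 110 160 156 156 161 155]
 [142 143 137 140 144  64  65  65  43  36  40  47  36  43  41  36  48  44
   46  40  43  49  59 157 159 155 158 159 156]]
[62 64 62 61 60 63 63 61 62 60 59 66 70 73 74 75 74 73 76 74 75 72 72 69
 68 66 63 53 55 62 60 55 65 64 60 64 71 69 73 75]
[70 68 68 68 68 74 69 68 61 60 52 65 68 69 73 73 76 72 79 78 75 70 73 69
 66 67 64 59 57 68 67 71 70 69 71 67 70 65 73 72]
[73 65 71 69 69 72 72 73 68 58 60 76 75 81 86 86 90 88 89 88 86 84 82 81
 80 75 73 60 62 70 68 69 70 70 71 69 70 68 71 69]
```

Emit:
{"op": "move_arm", "data": {
  "steps": [0,0,0,0.002,0,-0.03,1,0,0,0,0.002,0,-0.06,1,0,0,0,0.002,0,-0.09,1,0,0,0,0.002,0,-0.12,1,0,0,0,0.002,0,-0.145,1,0,0,0,0.002,0,-0.165,1,0,0,0,0.002,0,-0.178,1,0,0,0,0.002,0,-0.183,1,0,0,0,0.002,0,-0.183,0.5,0,0,0,0.002,0,-0.183,0]
}}

```text
clock: 4.4
position: [0.5513, -0.2649, 0.0363]
ee_rot: [0.001, 0.062, 0.998, -0.0]
contact_force: [-1.1, 0.1, 0.2]
width: 0.0589
gripper_force: 0.0
```

Emit:
{"op": "move_arm", "data": {
  "steps": [0,0,0,0,0,0,-1,0,0,0,0,0,0,-1,0,0,0,0,0,0,-1,0,0,0,0,0,0,-1,0,0,0,0,0,0,-1,0,0,0,0,0,0,-1,0,0,0,0,0,0,-1,0,0,0,0,0,0,-1,0,0,0,0,0,0,-1,0,0,0,0,0,0,-1],
  "squeeze": 90
}}

```text
clock: 5.4
position: [0.551, -0.2652, 0.036]
ee_rot: [0.001, 0.062, 0.998, -0.001]
contact_force: [1.1, -1.5, 7.1]
width: 0.012
gripper_force: 89.9
```

Emit:
{"op": "move_arm", "data": {
  "steps": [0,0,0,0,0,0.01,-1,0,0,0,0,0,0.03,-1,0,0,0,0,0,0.05,-1,0,0,0,0,0,0.07,-1,0,0,0,0,0,0.09,-1,0,0,0,0,0,0.1,-1,0,0,0,0.005,0.01,0.1,-1,0,0,0,0.01,0.03,0.1,-1,0,0,-0.004,0.015,0.055,0.1,-1,0,0,-0.008,0.02,0.08,0.1,-1]
}}

```text
clock: 6.4
position: [0.5698, -0.1827, 0.1336]
ee_rot: [-0.001, 0.088, 0.996, 0.001]
contact_force: [-0.1, -0.7, -2.8]
width: 0.0123
gripper_force: 88.8
```

Emit:
{"op": "move_arm", "data": {
  "steps": [0,0,-0.004,0.008,0.03,0,-1,0,0,-0.008,0.016,0.065,0,-1,0,0,-0.013,0.025,0.1,0,-1,0,0,-0.018,0.034,0.14,0,-1,0,0,-0.023,0.043,0.18,0,-1,0,0,-0.028,0.052,0.215,0,-1,0,0,-0.033,0.06,0.25,0,-1,0,0,-0.037,0.068,0.275,0,-1,0,0,-0.04,0.073,0.295,0,-1,0,0,-0.0417,0.076,0.303,0,-1]
}}

```text
clock: 7.4
position: [0.6455, 0.1213, 0.1334]
ee_rot: [-0.002, 0.215, 0.977, 0.0]
contact_force: [-0.6, -1.3, -4.0]
width: 0.0128
gripper_force: 88.6
```

Emit:
{"op": "move_arm", "data": {
  "steps": [0,0,0,0,0,0,-1,0,0,0,0,0,0,-1,0,0,0,0,0,0,-1,0,0,0,0,0,0,-1,0,0,0,0,0,0,-1,0,0,0,0,0,0,-1,0,0,0,0,0,0,-1,0,0,0,0,0,0,-1,0,0,0,0,0,0,-1,0,0,0,0,0,0,-1]
}}

```text
clock: 8.4
position: [0.6465, 0.1183, 0.1353]
ee_rot: [0.0, 0.216, 0.976, 0.0]
contact_force: [-0.4, 0.6, -2.9]
width: 0.0121
gripper_force: 88.6
```

Run:
```python
from h import *
s=manip.get_state();w=grab('wrist');np.savez('w3.npz',**w);a=grab('scene');np.savez('s3.npz',**a)
t=grab('top');np.savez('t3.npz',**t)
print(s['position'],s['ee_rot'],s['qpos'],s['contact_force'],s['moment'],s['width'])
uv=proj(a,[.5766,.1514,.08])[0].astype(int);print(uv)
x0,y0=max(uv[0]-80,0),max(uv[1]-70,0)
c=a['pixels'][y0:y0+140,x0:x0+160];print(x0,y0)
p=w['pixels'].copy();cv2.imwrite('pics/c3.png',np.hstack([cv2.resize(p,(440,330)),cv2.resize(c,(360,330),interpolation=2)]))
```

```text
[0.64645664 0.11834126 0.13531034] [5.78831513e-06 2.16365645e-01 9.76312402e-01 3.88805635e-05] [ 7.52219839e-02  4.72041626e-01  1.48566066e+00  7.67686061e-05
  1.18385680e+00 -1.05942252e+00] [-0.36750519  0.58042499 -2.8849434 ] [-0.053871   -0.19642438 -0.04724472] 0.012140990847889558
[242 215]
162 145
```

View pics/c3.png

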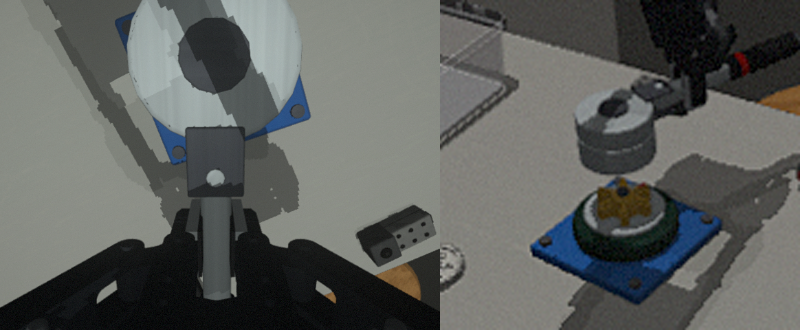

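The wrist half shows the head dot at about (310,80) in full pixels and the pivot screw at (313,259). The scene half shows the level wrench hovering over the nut.

Run:
```python
from h import *
w=dict(np.load('w3.npz'));g=cv2.cvtColor(w['pixels'],cv2.COLOR_BGR2GRAY)
R=w['R'];c=-R.T@w['t'];print('cam',c)
d=np.zeros_like(g);d[15:145,250:372]=cv2.inRange(g,0,82)[15:145,250:372]
d=cv2.morphologyEx(d,cv2.MORPH_OPEN,np.ones((5,5)))
cn=max(cv2.findContours(d,0,1)[0],key=cv2.contourArea);e=cv2.fitEllipse(cn);(cx,cy),r=cv2.minEnclosingCircle(cn);print(e,(cx,cy),r)
w0=dict(np.load('wr.npz'));g0=cv2.cvtColor(w0['pixels'],cv2.COLOR_BGR2GRAY);d0=np.zeros_like(g0);d0[70:142,290:350]=cv2.inRange(g0,0,82)[70:142,290:350]
c0=max(cv2.findContours(d0,0,1)[0],key=cv2.contourArea);e0=cv2.fitEllipse(c0);print(e0,ray(w0,e0[0],.044))
cam0=(-w0['R'].T@w0['t']);print('dist0',cam0[2]-.044)
X0=ray(w0,c0.reshape(-1,2),.044);print('dot rad',cv2.minEnclosingCircle(X0[:,:2].astype(np.float32)))
for z in(.139,.143,.147):
    X=ray(w,cn.reshape(-1,2),z);print(z,cv2.minEnclosingCircle(X[:,:2].astype(np.float32)),ray(w,e[0],z))
s=np.zeros_like(g);s[245:272,300:328]=cv2.inRange(g,140,255)[245:272,300:328];ys,xs=np.nonzero(s);print('screw',xs.mean(),ys.mean(),len(xs))
H=ray(w,e[0],.143)[0];S=ray(w,(xs.mean(),ys.mean()),.143)[0];print('screw dir',np.degrees(np.arctan2(*(S-H)[1::-1])),np.hypot(*(S-H)[:2]))
s=np.zeros_like(g0);s[165:190,308:332]=cv2.inRange(g0,120,255)[165:190,308:332];ys,xs=np.nonzero(s);print('screw0',xs.mean(),ys.mean(),len(xs))
H=ray(w0,e0[0],.044)[0];S=ray(w0,(xs.mean(),ys.mean()),.044)[0];print('screw dir0',np.degrees(np.arctan2(*(S-H)[1::-1])),np.hypot(*(S-H)[:2]))
print(g[300:420:20,270:360:3])
```

```text
cam [0.5829905  0.14854236 0.25960986]
((311.5733337402344, 79.64283752441406), (103.59902954101562, 110.24658203125), 170.56971740722656) (312.4473571777344, 79.00526428222656) 56.17117691040039
((317.3371276855469, 113.127197265625), (37.804927825927734, 61.19844055175781), 19.81134796142578) [[ 0.47671473 -0.25942065  0.044     ]]
dist0 0.29858012511848353
dot rad ((0.47821691632270813, -0.26174306869506836), 0.021168624982237816)
0.139 ((0.574616551399231, 0.15171527862548828), 0.014707538299262524) [[0.57429346 0.15177611 0.139     ]]
0.143 ((0.5748943090438843, 0.151609867811203), 0.014223062433302402) [[0.5745819  0.15166886 0.143     ]]
0.147 ((0.5751720070838928, 0.1515050232410431), 0.013738621957600117) [[0.57487033 0.15156162 0.147     ]]
screw 312.90813648293965 257.5511811023622 381
screw dir -24.59857438954177 0.04900728624152135
screw0 318.8484848484849 177.93939393939394 66
screw dir0 -5.790580128637038 0.04431886972291653
[[85 86 78 54 54 53 54 47 74 79 87 80 86 86 87 87 83 84 82 84 74 69 44 52
  50 54 52 55 83 84]
 [19 52 51 56 53 56 47 11 35 76 83 80 82 81 89 88 85 82 81 82 77 63 15 24
  52 52 50 58 56 31]
 [19 22 19 53 87 88 28 22 29 75 84 81 83 84 84 83 85 82 82 79 79 68 22 22
  61 84 76 17 21 20]
 [20 21 16 17 14 23 23 26 17 74 81 81 82 85 86 85 81 81 82 80 76 59 14 15
  18 14 12 19 17  6]
 [12 11 13 14 13 16 24 24 20 73 77 81 80 81 82 82 83 80 81 78 77 57 14 20
  15 15 15 21 18 14]
 [20 20 12 22 21 15 53 21 83 69 77 80 80 78 82 84 83 78 82 77 75 70 20 21
  40 24 19 13 23 13]]
```

Emit:
{"op": "move_arm", "data": {
  "steps": [0,0,0,0.0015,0,-0.006,-1,0,0,0,0.0015,0,-0.012,-1,0,0,0,0.0015,0,-0.018,-1,0,0,0,0.0015,0,-0.024,-1,0,0,0,0.0015,0,-0.03,-1,0,0,0,0.0015,0,-0.035,-1,0,0,0,0.0015,0,-0.038,-1,0,0,0,0.0015,0,-0.04,-1,0,0,0,0.0015,0,-0.041,-1,0,0,0,0.0015,0,-0.041,-1]
}}

```text
clock: 9.55
position: [0.648, 0.1183, 0.0943]
ee_rot: [0.0, 0.216, 0.976, 0.0]
contact_force: [0.6, -0.4, -3.8]
width: 0.0124
gripper_force: 88.7
```

Run:
```python
from h import *
s=manip.get_state();w=grab('wrist');a=grab('scene');np.savez('s4.npz',**a)
print(s['position'],s['contact_force'],s['moment'])
uv=proj(a,[.5766,.1514,.06])[0].astype(int)
c=a['pixels'][uv[1]-45:uv[1]+45,uv[0]-60:uv[0]+60]
cv2.imwrite('pics/c4.png',cv2.resize(c,(720,540),interpolation=2))
```

```text
[0.64801203 0.11832475 0.09434754] [ 0.60791844 -0.44284563 -3.75314031] [-0.03550963 -0.13284862  0.02905413]
```

View pics/c4.png

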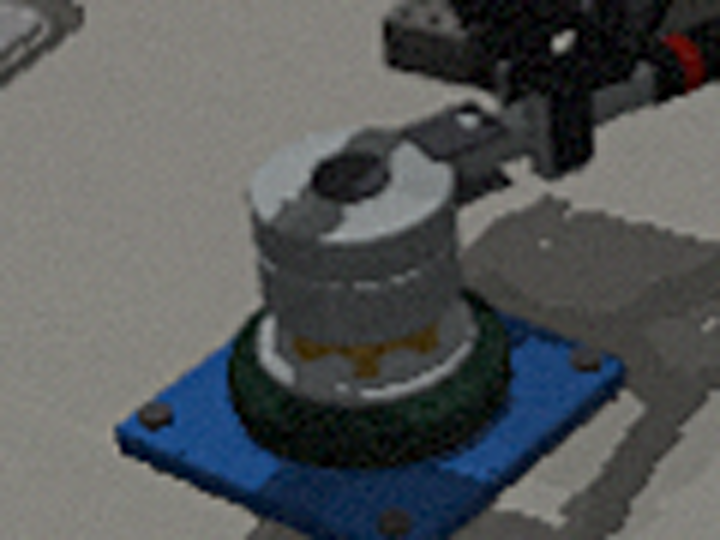

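The head stands concentric just over the nut, whose lugs show below it at about (365,350) in the crop. I'll lower it slowly.

Emit:
{"op": "move_arm", "data": {
  "steps": [0,0,0,0,0,-0.001,-1,0,0,0,0,0,-0.002,-1,0,0,0,0,0,-0.003,-1,0,0,0,0,0,-0.004,-1,0,0,0,0,0,-0.005,-1,0,0,0,0,0,-0.006,-1,0,0,0,0,0,-0.007,-1,0,0,0,0,0,-0.008,-1,0,0,0,0,0,-0.009,-1,0,0,0,0,0,-0.009,-1]
}}

```text
clock: 10.65
position: [0.6478, 0.1183, 0.0851]
ee_rot: [-0.0, 0.216, 0.976, -0.0]
contact_force: [0.6, -1.1, -3.1]
width: 0.0124
gripper_force: 88.7
```

```bash
python3 -c "
from h import *
s=manip.get_state();print(s['position'],s['contact_force'],s['moment'])"
```

```text
[0.64782287 0.11831524 0.08511865] [ 0.60797135 -1.09717959 -3.11271232] [-0.04574997 -0.20298377 -0.00399819]
```

Emit:
{"op": "move_arm", "data": {
  "steps": [0,0,0,0,0,-0.001,-1,0,0,0,0,0,-0.002,-1,0,0,0,0,0,-0.003,-1,0,0,0,0,0,-0.004,-1,0,0,0,0,0,-0.005,-1,0,0,0,0,0,-0.006,-1,0,0,0,0,0,-0.007,-1,0,0,0,0,0,-0.008,-1,0,0,0,0,0,-0.0085,-1,0,0,0,0,0,-0.0085,-1]
}}

```text
clock: 11.65
position: [0.6479, 0.1183, 0.0767]
ee_rot: [-0.0, 0.216, 0.976, 0.0]
contact_force: [-0.3, 0.4, -2.4]
width: 0.0122
gripper_force: 88.7
```

```bash
python3 -c "
from h import *
s=manip.get_state();print(s['position'],s['contact_force'],s['moment'])"
```

```text
[0.64789827 0.11829294 0.07671127] [-0.27737121  0.44524414 -2.37911141] [-0.07284945 -0.20256059 -0.0163883 ]
```

Emit:
{"op": "move_arm", "data": {
  "steps": [0,0,0,0,0,-0.0005,-1,0,0,0,0,0,-0.001,-1,0,0,0,0,0,-0.0015,-1,0,0,0,0,0,-0.002,-1,0,0,0,0,0,-0.0025,-1,0,0,0,0,0,-0.0025,-1,0,0,0,0,0,-0.0025,-1,0,0,0,0,0,-0.0025,-1,0,0,0,0,0,-0.0025,-1,0,0,0,0,0,-0.0025,-1]
}}

```text
clock: 12.65
position: [0.6481, 0.1183, 0.0745]
ee_rot: [0.0, 0.216, 0.976, 0.0]
contact_force: [0.8, 0.3, -1.0]
width: 0.0121
gripper_force: 88.9
```

```bash
python3 -c "
from h import *
s=manip.get_state();print(s['position'],s['contact_force'],s['moment'])"
```

```text
[0.64807708 0.11830568 0.07445179] [ 0.83979557  0.31277502 -0.99483321] [-0.12608298 -0.13561102  0.06341487]
```

Emit:
{"op": "move_arm", "data": {
  "steps": [0,0,0,0,0,0,-0.4,0,0,0,0,0,0,0,0,0,0,0,0,0,0.2,0,0,0,0,0,0,0.2,0,0,0,0,0,0,0.2,0,0,0,0,0,0,0.2,0,0,0,0,0,0,0.2,0,0,0,0,0,0,0.2,0,0,0,0,0,0,0.2,0,0,0,0,0,0,0.2]
}}

```text
clock: 13.65
position: [0.6479, 0.1183, 0.0743]
ee_rot: [-0.0, 0.216, 0.976, 0.0]
contact_force: [-0.0, -0.6, -0.6]
width: 0.051
gripper_force: 0.0
```

Run:
```python
from h import *
s=manip.get_state();w=grab('wrist');a=grab('scene')
print(s['position'],s['contact_force'],s['moment'],s['width'])
uv=proj(a,[.5766,.1514,.06])[0].astype(int)
c=a['pixels'][uv[1]-60:uv[1]+40,uv[0]-50:uv[0]+70]
cv2.imwrite('pics/c5.png',np.hstack([cv2.resize(w['pixels'],(400,300)),cv2.resize(c,(360,300),interpolation=2)]))
```

```text
[0.6479288  0.11833402 0.0743148 ] [-0.04812149 -0.62695539 -0.56852603] [ 0.01051373 -0.01041057  0.00724413] 0.05101189438342899
```

View pics/c5.png

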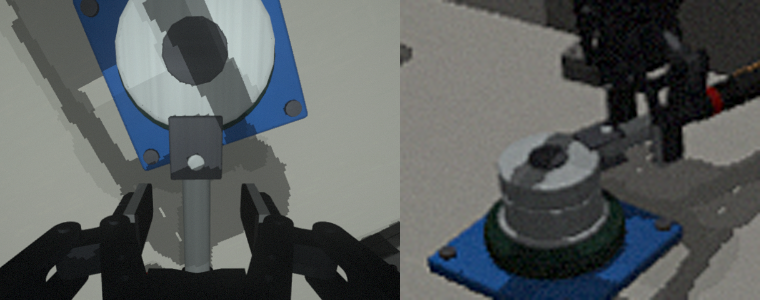

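The wrench is down on the washer, level and home. The wrist half shows the head centred at (196,50), with the open fingers on either side of the beam. Next I'll slide out to the grip.

Emit:
{"op": "move_arm", "data": {
  "steps": [0,0,0,0.011,-0.0052,0,0.2,0,0,0,0.022,-0.0103,0,0.2,0,0,0,0.033,-0.0154,0,0.2,0,0,0,0.044,-0.0205,0,0.2,0,0,0,0.055,-0.0257,0,0.2,0,0,0,0.066,-0.0308,0,0.2,0,0,0,0.0784,-0.0366,0,0.2,0,0,0,0.0764,-0.041,0,0.2,0,0,0,0.0742,-0.0456,0,0.2,0,0,0,0.0742,-0.0456,0,0.2]
}}

```text
clock: 14.75
position: [0.721, 0.072, 0.0741]
ee_rot: [-0.001, 0.217, 0.976, -0.0]
contact_force: [-0.7, 0.6, -0.7]
width: 0.0512
gripper_force: 0.0
```

```bash
cat > arc.py <<'E'
import sys
from h import *
s=manip.get_state();print(s['clock'],s['position'],s['contact_force'],s['moment'],np.degrees(2*np.arctan2(s['ee_rot'][2],s['ee_rot'][1])))
N=np.array([.5766,.1514]);p=s['position'][:2];f=s['contact_force'][:2];d=p-N;r=np.hypot(*d);t=np.array([-d[1],d[0]])/r
print('r',r,'tcp ang',np.degrees(np.arctan2(d[1],d[0])),'push back (ccw) N',f@t,'radial',f@d/r)
if len(sys.argv)>1:
    # shift (from ideal pose on arc) for given clockwise angle rad
    th=np.radians(np.degrees(2*np.arctan2(s['ee_rot'][2],s['ee_rot'][1]))-180)
    for a in map(float,sys.argv[1:]):
        c,q=np.cos(-a),np.sin(-a);e=np.array([[c,-q],[q,c]])@d-d;print(a,'turn',-a/2/np.pi,'shift',e)
E
python3 arc.py .025 .05 .075 .1 .125 .15
```

```text
14.75 [0.72099659 0.07204704 0.07411519] [-0.70395414  0.57993189 -0.69879525] [-0.02752688 -0.0235542   0.01210797] 154.97681271925333
r 0.16476427409381858 tcp ang -28.790937714279142 push back (ccw) N 0.1692074526768067 radial -0.8962372769539916
0.025 turn -0.0039788735772973835 shift [-0.00202874 -0.00358474]
0.05 turn -0.007957747154594767 shift [-0.00414645 -0.00711765]
0.075 turn -0.01193662073189215 shift [-0.00635182 -0.01059652]
0.1 turn -0.015915494309189534 shift [-0.00864346 -0.01401917]
0.125 turn -0.019894367886486918 shift [-0.01101994 -0.01738347]
0.15 turn -0.0238732414637843 shift [-0.01347978 -0.02068731]
```

Emit:
{"op": "move_arm", "data": {
  "steps": [0,0,-0.0024,-0.0012,-0.0022,0,0.2,0,0,-0.0048,-0.0025,-0.0043,0,0.2,0,0,-0.0072,-0.0037,-0.0065,0,0.2,0,0,-0.0095,-0.005,-0.0086,0,0.2,0,0,-0.0119,-0.0064,-0.0106,0,0.2,0,0,-0.0143,-0.0078,-0.0127,0,0.2,0,0,-0.0167,-0.0091,-0.0147,0,0.2,0,0,-0.0191,-0.0106,-0.0167,0,0.2,0,0,-0.0215,-0.012,-0.0187,0,0.2,0,0,-0.0239,-0.0135,-0.0207,0,0.2]
}}

```text
clock: 15.75
position: [0.7085, 0.0521, 0.0743]
ee_rot: [-0.0, 0.29, 0.957, 0.0]
contact_force: [-0.1, 2.0, -0.5]
width: 0.0512
gripper_force: 0.9
```

```bash
python3 arc.py .025 .05 .075 .1
```

```text
15.75 [0.70853491 0.0521346  0.07429773] [-0.06762567  2.03596754 -0.51923421] [0.28637586 0.01365514 0.003636  ] 146.33991704704096
r 0.16510736257724132 tcp ang -36.957130416133985 push back (ccw) N 1.58625456636742 radial -1.2780976060600102
0.025 turn -0.0039788735772973835 shift [-0.0025226  -0.00326701]
0.05 turn -0.007957747154594767 shift [-0.00512609 -0.00646994]
0.075 turn -0.01193662073189215 shift [-0.00780882 -0.00960679]
0.1 turn -0.015915494309189534 shift [-0.01056913 -0.0126756 ]
```

Emit:
{"op": "move_arm", "data": {
  "steps": [0,0,-0.0016,-0.001,-0.0013,0,0.2,0,0,-0.0032,-0.002,-0.0026,0,0.2,0,0,-0.0048,-0.003,-0.0039,0,0.2,0,0,-0.0064,-0.0041,-0.0052,0,0.2,0,0,-0.008,-0.0051,-0.0065,0,0.2,0,0,-0.0095,-0.0062,-0.0077,0,0.2,0,0,-0.0111,-0.0073,-0.009,0,0.2,0,0,-0.0127,-0.0084,-0.0102,0,0.2,0,0,-0.0143,-0.0095,-0.0114,0,0.2,0,0,-0.0159,-0.0106,-0.0127,0,0.2]
}}

```text
clock: 16.75
position: [0.698, 0.0392, 0.0743]
ee_rot: [0.0, 0.337, 0.942, 0.0]
contact_force: [-0.3, 1.4, -0.6]
width: 0.0513
gripper_force: 0.8
```

```bash
python3 arc.py .02 .04 .06; python3 arc.py|tail -1
```

```text
16.75 [0.69796027 0.03922972 0.07433023] [-0.29015611  1.44173651 -0.57669165] [0.36578723 0.03465412 0.05548222] 140.63013449923127
r 0.1652588537094659 tcp ang -42.74643554236463 push back (ccw) N 0.8618155215518492 radial -1.1916663712577162
0.02 turn -0.003183098861837907 shift [-0.00226753 -0.00240461]
0.04 turn -0.006366197723675814 shift [-0.00458269 -0.00476339]
0.06 turn -0.00954929658551372 shift [-0.00694456 -0.0070754 ]
r 0.1652588537094659 tcp ang -42.74643554236463 push back (ccw) N 0.8618155215518492 radial -1.1916663712577162
```

Emit:
{"op": "move_arm", "data": {
  "steps": [0,0,-0.001,-0.0007,-0.0008,0,0.2,0,0,-0.002,-0.0014,-0.0015,0,0.2,0,0,-0.003,-0.0021,-0.0022,0,0.2,0,0,-0.004,-0.0028,-0.0029,0,0.2,0,0,-0.005,-0.0035,-0.0036,0,0.2,0,0,-0.006,-0.0042,-0.0043,0,0.2,0,0,-0.007,-0.0049,-0.005,0,0.2,0,0,-0.008,-0.0056,-0.0057,0,0.2,0,0,-0.009,-0.0063,-0.0064,0,0.2,0,0,-0.0095,-0.007,-0.0071,0,0.2]
}}

```text
clock: 17.75
position: [0.6911, 0.0321, 0.0744]
ee_rot: [0.0, 0.365, 0.931, 0.0]
contact_force: [0.5, 1.8, 0.6]
width: 0.0509
gripper_force: 0.8
```

```bash
python3 arc.py .02 .04 .06
```

```text
17.75 [0.69105714 0.03214989 0.07435778] [0.54491151 1.80575106 0.63737156] [ 0.34181559 -0.01051885  0.05461175] 137.2405734271624
r 0.16529073253809107 tcp ang -46.1748835690239 push back (ccw) N 1.6435395672756141 radial -0.9254421310031223
0.02 turn -0.003183098861837907 shift [-0.00240773 -0.00226514]
0.04 turn -0.006366197723675814 shift [-0.00486029 -0.00448168]
0.06 turn -0.00954929658551372 shift [-0.00735668 -0.00664872]
```

Emit:
{"op": "move_arm", "data": {
  "steps": [0,0,-0.001,-0.0007,-0.0007,0,0.2,0,0,-0.002,-0.0015,-0.0014,0,0.2,0,0,-0.003,-0.0022,-0.002,0,0.2,0,0,-0.004,-0.0029,-0.0027,0,0.2,0,0,-0.005,-0.0037,-0.0034,0,0.2,0,0,-0.006,-0.0044,-0.004,0,0.2,0,0,-0.007,-0.0051,-0.0047,0,0.2,0,0,-0.008,-0.0059,-0.0053,0,0.2,0,0,-0.009,-0.0066,-0.006,0,0.2,0,0,-0.0095,-0.0074,-0.0066,0,0.2]
}}

```text
clock: 18.75
position: [0.6837, 0.0255, 0.0744]
ee_rot: [0.0, 0.392, 0.92, 0.0]
contact_force: [1.5, 2.3, -0.3]
width: 0.0511
gripper_force: 0.9
```

```bash
python3 arc.py .02 .04 .06
```

```text
18.75 [0.68370742 0.02550149 0.07435771] [ 1.46544261  2.26558819 -0.2701664 ] [ 0.27974926 -0.10110753  0.09822749] 133.81585875865522
r 0.16529499117968194 tcp ang -49.610719931135165 push back (ccw) N 2.5842183322780077 radial -0.7760331898678273
0.02 turn -0.003183098861837907 shift [-0.00253922 -0.00211683]
0.04 turn -0.006366197723675814 shift [-0.00512027 -0.00418245]
0.06 turn -0.00954929658551372 shift [-0.00774211 -0.00619604]
```

Emit:
{"op": "move_arm", "data": {
  "steps": [0,0,-0.001,-0.0008,-0.0006,0,0.2,0,0,-0.002,-0.0016,-0.0013,0,0.2,0,0,-0.003,-0.0023,-0.0019,0,0.2,0,0,-0.004,-0.0031,-0.0025,0,0.2,0,0,-0.005,-0.0039,-0.0031,0,0.2,0,0,-0.006,-0.0046,-0.0038,0,0.2,0,0,-0.007,-0.0054,-0.0044,0,0.2,0,0,-0.008,-0.0062,-0.005,0,0.2,0,0,-0.009,-0.007,-0.0056,0,0.2,0,0,-0.0095,-0.0077,-0.0062,0,0.2]
}}

```text
clock: 19.75
position: [0.676, 0.0193, 0.0744]
ee_rot: [0.0, 0.419, 0.908, 0.0]
contact_force: [0.4, 1.5, 0.2]
width: 0.0511
gripper_force: 0.9
```

```bash
python3 arc.py .02 .04 .06
```

```text
19.75 [0.67596707 0.01932436 0.07436365] [0.43057522 1.52477815 0.22296979] [ 0.22168362 -0.1853611   0.04721589] 130.39816492658036
r 0.16528094242923513 tcp ang -53.04403901497309 push back (ccw) N 1.2607698675021493 radial -0.9595846801477249
0.02 turn -0.003183098861837907 shift [-0.00266121 -0.00196079]
0.04 turn -0.006366197723675814 shift [-0.0053611  -0.00386798]
0.06 turn -0.00954929658551372 shift [-0.00809859 -0.00572078]
```

Emit:
{"op": "move_arm", "data": {
  "steps": [0,0,-0.001,-0.0008,-0.0006,0,0.2,0,0,-0.002,-0.0016,-0.0012,0,0.2,0,0,-0.003,-0.0024,-0.0018,0,0.2,0,0,-0.004,-0.0032,-0.0024,0,0.2,0,0,-0.005,-0.0041,-0.0029,0,0.2,0,0,-0.006,-0.0049,-0.0035,0,0.2,0,0,-0.007,-0.0057,-0.0041,0,0.2,0,0,-0.008,-0.0065,-0.0046,0,0.2,0,0,-0.009,-0.0073,-0.0052,0,0.2,0,0,-0.0095,-0.0081,-0.0057,0,0.2]
}}

```text
clock: 20.75
position: [0.6679, 0.0136, 0.0743]
ee_rot: [0.0, 0.446, 0.895, 0.0]
contact_force: [1.5, 0.7, 0.3]
width: 0.0514
gripper_force: 0.9
```

```bash
python3 arc.py .02 .04 .06
```

```text
20.75 [0.66788446 0.01364859 0.07434693] [1.45679263 0.73848489 0.30857305] [ 0.18944722 -0.2183226   0.05155771] 126.98237694299591
r 0.1652522460604217 tcp ang -56.46854622695588 push back (ccw) N 1.6222922591581388 radial 0.1891362707504099
0.02 turn -0.003183098861837907 shift [-0.0027731  -0.00179802]
0.04 turn -0.006366197723675814 shift [-0.00558161 -0.00354022]
0.06 turn -0.00954929658551372 shift [-0.00842439 -0.0052259 ]
```

Emit:
{"op": "move_arm", "data": {
  "steps": [0,0,-0.001,-0.0009,-0.0005,0,0.2,0,0,-0.002,-0.0017,-0.0011,0,0.2,0,0,-0.003,-0.0025,-0.0016,0,0.2,0,0,-0.004,-0.0034,-0.0021,0,0.2,0,0,-0.005,-0.0042,-0.0027,0,0.2,0,0,-0.006,-0.005,-0.0032,0,0.2,0,0,-0.007,-0.0059,-0.0037,0,0.2,0,0,-0.008,-0.0067,-0.0042,0,0.2,0,0,-0.009,-0.0076,-0.0047,0,0.2,0,0,-0.0095,-0.0084,-0.0052,0,0.2]
}}

```text
clock: 21.75
position: [0.6604, 0.0091, 0.0746]
ee_rot: [0.001, 0.473, 0.881, 0.001]
contact_force: [4.7, 4.5, -1.0]
width: 0.0519
gripper_force: 3.1
```

```bash
python3 arc.py .02 .04 .06
```

```text
21.75 [0.66035991 0.00909256 0.07459997] [ 4.72410628  4.51893684 -1.01356103] [ 0.60962289 -0.6964677   0.08474788] 123.54761382715938
r 0.1651276134650679 tcp ang -59.51960516690864 push back (ccw) N 6.363449270160619 radial -1.498160089468691
0.02 turn -0.003183098861837907 shift [-0.00286271 -0.00164663]
0.04 turn -0.006366197723675814 shift [-0.00575778 -0.00323567]
0.06 turn -0.00954929658551372 shift [-0.00868405 -0.0047665 ]
```

Emit:
{"op": "move_arm", "data": {
  "steps": [0,0,-0.0005,-0.0004,-0.0003,0,0.2,0,0,-0.001,-0.0009,-0.0005,0,0.2,0,0,-0.001,-0.0009,-0.0005,0,0.2,0,0,-0.001,-0.0009,-0.0005,0,0.2,0,0,-0.001,-0.0009,-0.0005,0,0.2,0,0,-0.001,-0.0009,-0.0005,0,0.2,0,0,-0.001,-0.0009,-0.0005,0,0.2,0,0,-0.001,-0.0009,-0.0005,0,0.2,0,0,-0.001,-0.0009,-0.0005,0,0.2,0,0,-0.001,-0.0009,-0.0005,0,0.2]
}}

```text
clock: 22.75
position: [0.6598, 0.0088, 0.0747]
ee_rot: [0.001, 0.476, 0.88, 0.001]
contact_force: [4.5, 4.1, -0.4]
width: 0.0512
gripper_force: 3.2
```

```bash
python3 arc.py .006 .012;python3 -c "
from h import *
print(manip.get_state()['effort'],manip.get_state()['gripper_force'])"
```

```text
22.75 [0.6597889  0.00880796 0.07466442] [ 4.52490273  4.05704317 -0.3577653 ] [ 0.69922368 -0.738646    0.09484723] 123.19769159934923
r 0.1650844687320972 tcp ang -59.7405015890983 push back (ccw) N 5.95280742041252 radial -1.2241028642383522
0.006 turn -0.000954929658551372 shift [-0.00085704 -0.00049656]
0.012 turn -0.001909859317102744 shift [-0.00171705 -0.00098798]
[ -2.8583242  -52.33294487 -18.27899873  -1.38087742   1.51175369
   0.07595394] 3.211779445409775
```

Emit:
{"op": "move_arm", "data": {
  "steps": [0,0,-0.0005,-0.0004,-0.0003,0,0.2,0,0,-0.001,-0.0009,-0.0005,0,0.2,0,0,-0.0015,-0.0013,-0.0008,0,0.2,0,0,-0.0019,-0.0017,-0.001,0,0.2,0,0,-0.0019,-0.0017,-0.001,0,0.2,0,0,-0.0019,-0.0017,-0.001,0,0.2,0,0,-0.0019,-0.0017,-0.001,0,0.2,0,0,-0.0019,-0.0017,-0.001,0,0.2,0,0,-0.0019,-0.0017,-0.001,0,0.2,0,0,-0.0019,-0.0017,-0.001,0,0.2]
}}

```text
clock: 23.75
position: [0.6586, 0.0082, 0.0748]
ee_rot: [0.001, 0.481, 0.877, 0.002]
contact_force: [5.3, 5.8, -0.6]
width: 0.0514
gripper_force: 3.8
```

```bash
python3 arc.py .006 .012;python3 -c "
from h import *
print(manip.get_state()['effort'],manip.get_state()['gripper_force'])"
```

```text
23.75 [0.65855546 0.00820013 0.07478118] [ 5.25739116  5.8001676  -0.55371945] [ 0.84178083 -0.90775347  0.08668256] 122.5109800498727
r 0.16499363184941235 tcp ang -60.21683944864799 push back (ccw) N 7.444003003861798 radial -2.422586485183465
0.006 turn -0.000954929658551372 shift [-0.00086067 -0.00048915]
0.012 turn -0.001909859317102744 shift [-0.00172426 -0.00097313]
[ -3.5431201  -52.27706909 -17.88282037  -1.69131517   1.75240103
   0.10318055] 3.839212954044342
```

Emit:
{"op": "move_arm", "data": {
  "steps": [0,0,-0.0005,-0.0004,-0.0003,0,0.2,0,0,-0.001,-0.0009,-0.0005,0,0.2,0,0,-0.0015,-0.0013,-0.0008,0,0.2,0,0,-0.0019,-0.0017,-0.001,0,0.2,0,0,-0.0019,-0.0017,-0.001,0,0.2,0,0,-0.0019,-0.0017,-0.001,0,0.2,0,0,-0.0019,-0.0017,-0.001,0,0.2,0,0,-0.0019,-0.0017,-0.001,0,0.2,0,0,-0.0019,-0.0017,-0.001,0,0.2,0,0,-0.0019,-0.0017,-0.001,0,0.2]
}}

```text
clock: 24.75
position: [0.6567, 0.007, 0.0747]
ee_rot: [0.001, 0.486, 0.874, 0.002]
contact_force: [5.8, 4.9, -0.9]
width: 0.0513
gripper_force: 3.6
```

```bash
python3 arc.py .006 .012;python3 -c "
from h import *
print(manip.get_state()['effort'],manip.get_state()['gripper_force'])"
```

```text
24.75 [0.65667117 0.0070291  0.07471937] [ 5.79051558  4.91385691 -0.88432969] [ 0.74062361 -0.81130038  0.10121607] 121.82865106408897
r 0.16508891391367173 tcp ang -60.98631717560634 push back (ccw) N 7.447139868788561 radial -1.4886800249203473
0.006 turn -0.000954929658551372 shift [-0.00086766 -0.00047783]
0.012 turn -0.001909859317102744 shift [-0.00173817 -0.00095044]
[ -3.22607383 -52.09961057 -18.00256491  -1.54857315   1.65281788
   0.09374241] 3.5589569807052612
```

Every force signal dropped while the arm kept moving: moment 1.24 → 1.10, finger force 3.84 → 3.56. That looks like the click starting. I'll nudge it under 1 mm more to confirm, which stays far below the pull-through limit.

Emit:
{"op": "move_arm", "data": {
  "steps": [0,0,-0.0005,-0.0004,-0.0002,0,0.2,0,0,-0.001,-0.0009,-0.0005,0,0.2,0,0,-0.001,-0.0009,-0.0005,0,0.2,0,0,-0.001,-0.0009,-0.0005,0,0.2,0,0,-0.001,-0.0009,-0.0005,0,0.2,0,0,-0.001,-0.0009,-0.0005,0,0.2,0,0,-0.001,-0.0009,-0.0005,0,0.2,0,0,-0.001,-0.0009,-0.0005,0,0.2,0,0,-0.001,-0.0009,-0.0005,0,0.2,0,0,-0.001,-0.0009,-0.0005,0,0.2]
}}

```text
clock: 25.75
position: [0.6557, 0.0064, 0.0747]
ee_rot: [0.001, 0.489, 0.872, 0.001]
contact_force: [5.9, 4.0, -0.4]
width: 0.0515
gripper_force: 3.4
```

```bash
python3 arc.py .006 .012;python3 - <<'E'
from h import *
s=manip.get_state();print(s['effort'],s['gripper_force'])
w=grab('wrist');a=grab('scene');t=grab('top')
uv=proj(a,[.61,.09,.06])[0].astype(int)
c=a['pixels'][uv[1]-60:uv[1]+40,uv[0]-60:uv[0]+60]
cv2.imwrite('pics/c6.png',np.hstack([cv2.resize(w['pixels'],(400,300)),cv2.resize(c,(360,300),interpolation=2)]))
E
```

```text
25.75 [0.65565926 0.00642004 0.07468921] [ 5.86443971  4.02193192 -0.3753303 ] [ 0.70507604 -0.80317421  0.12666517] 121.46389446524819
r 0.1651349634534857 tcp ang -61.39585200270881 push back (ccw) N 7.074196677796537 radial -0.7234160671525499
0.006 turn -0.000954929658551372 shift [-0.0008713  -0.00047174]
0.012 turn -0.001909859317102744 shift [-0.00174541 -0.00093825]
[ -3.05194013 -52.00496793 -18.06301653  -1.4704974    1.6016487
   0.08831593] 3.410329967737198
```

View pics/c6.png

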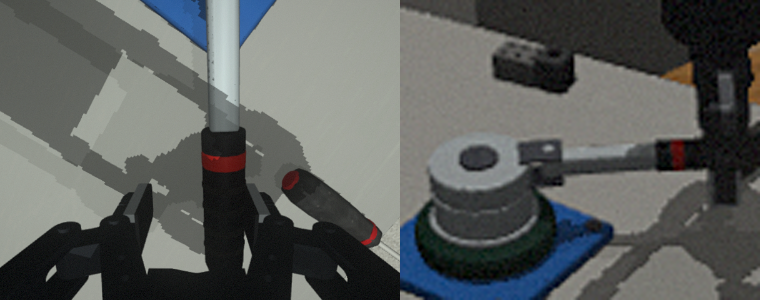

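The force keeps falling as the handle moves, with joint 1 torque at 3.54 → 3.23 → 3.05. The wrench has clicked by about 0.03–0.05 rad, well short of pull-through. The picture shows the head still seated and one finger against the grip, so I'll ease off.

Emit:
{"op": "move_arm", "data": {
  "steps": [0,0,0,0.0009,0.0005,0,0.2,0,0,0,0.002,0.0012,0,0.2,0,0,0,0.0034,0.0021,0,0.2,0,0,0,0.0048,0.003,0,0.2,0,0,0,0.0062,0.0039,0,0.2,0,0,0,0.008,0.005,0,0.2,0,0,0,0.01,0.0062,0,0.2,0,0,0,0.012,0.0075,0,0.2,0,0,0,0.014,0.0087,0,0.2,0,0,0,0.0153,0.0095,0,0.2]
}}

```text
clock: 26.9
position: [0.6694, 0.0145, 0.0741]
ee_rot: [-0.0, 0.489, 0.872, -0.001]
contact_force: [0.2, -0.1, -0.3]
width: 0.0511
gripper_force: 0.0
```

```bash
python3 arc.py;python3 - <<'E'
from h import *
s=manip.get_state();print(s['effort'],s['gripper_force'])
w=grab('wrist');np.savez('w7.npz',**w)
g=cv2.cvtColor(w['pixels'],cv2.COLOR_BGR2GRAY)
hsv=cv2.cvtColor(w['pixels'],cv2.COLOR_BGR2HSV);red=cv2.inRange(hsv,(0,150,40),(8,255,255))|cv2.inRange(hsv,(172,150,40),(180,255,255))
n,l,st,c=cv2.connectedComponentsWithStats(red);print([(st[i],c[i]) for i in range(1,n) if st[i,4]>100])
E
```

```text
26.9 [0.66935944 0.01451001 0.07413239] [ 0.22796696 -0.05001911 -0.28753403] [0.03846256 0.04276366 0.00053316] 121.48914645109589
r 0.1653577418834739 tcp ang -55.8776340942535 push back (ccw) N 0.16066166000570278 radial 0.1692887369558079
[ 2.58336106e-03 -5.34111106e+01 -2.09357178e+01 -2.34048188e-03
 -2.35189960e-03 -7.30845946e-03] 0.0
[(array([ 301,  236,   72,   38, 1752], dtype=int32), array([337.40011416, 258.07534247])), (array([420, 274,  25,  30, 521], dtype=int32), array([431.9059501 , 288.61228407])), (array([564, 354,  12,  30, 174], dtype=int32), array([570.40229885, 371.37931034]))]
```

Emit:
{"op": "move_arm", "data": {
  "steps": [0,0,0,0.002,0.0013,0,0.2,0,0,0,0.0043,0.0027,0,0.4,0,0,0,0.0043,0.0027,0,0.8,0,0,0,0.0043,0.0027,0,0.8,0,0,0,0.0043,0.0027,0.01,0.8,0,0,0,0.0043,0.0027,0.03,0.8,0,0,0,0.0043,0.0027,0.05,0.8,0,0,0,0.0043,0.0027,0.08,0.8,0,0,0,0.0043,0.0027,0.11,0.8,0,0,0,0.0043,0.0027,0.13,0.8]
}}

```text
clock: 27.95
position: [0.6746, 0.0176, 0.2078]
ee_rot: [0.002, 0.489, 0.872, 0.001]
contact_force: [0.8, 0.8, 0.0]
width: 0.0768
gripper_force: 0.0
```

```bash
python3 arc.py;python3 - <<'E'
from h import *
a=grab('scene');t=grab('top')
uv=proj(a,[.62,.09,.06])[0].astype(int);ut=proj(t,[.62,.09,.06])[0].astype(int)
c=a['pixels'][uv[1]-50:uv[1]+50,uv[0]-70:uv[0]+60];d=t['pixels'][ut[1]-50:ut[1]+50,ut[0]-65:ut[0]+65]
cv2.imwrite('pics/c7.png',np.hstack([cv2.resize(d,(390,300),interpolation=2),cv2.resize(c,(390,300),interpolation=2)]))
E
```

```text
27.95 [0.67460043 0.01762125 0.20784189] [0.8003981  0.7964374  0.03193253] [ 0.02133469 -0.02270761  0.01747614] 121.49447067718428
r 0.1658337633497319 tcp ang -53.77513439399229 push back (ccw) N 1.1163436063317764 radial -0.16948926057159572
```

View pics/c7.png

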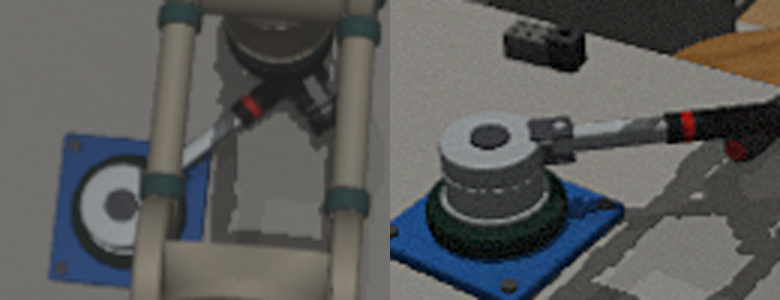

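The wrench sits level and home on the washer with its handle straight, and the gripper is clear. Handing in.

```bash
python3 -c "
from rig import manip
print(manip.sign_off())"
```

```text
the job is handed in; nothing more can be done
None
```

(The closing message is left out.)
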